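Lock the toy crossing to the train table

TASK

Lock down the red hand-press crossing on the train table: take the yellow-handled key out of its stand, put its blade fully into the slot of the round cam lock on the crossing's own base, and turn it a quarter turn clockwise until the lock reaches its stop. Leave the key standing fully home in the lock, let go of it and back away, without shifting the beech locomotive.

Things in the scene. Friction and masses are not known exactly. Their poses are not given: they have to be found in the camera images.
- key_grip (a point): Centre of the key's yellow handle, 50 mm long (x) x 18 thick (y; grip across it) x 50 high. Below it a round collar 50 wide, underside 33 below this point, then a flat blade 44 wide (along x), 8 thick, tip 55 below; same both ways round. Loose, 60 g, upright (z up) in a fixed brown 80 x 70 x 30 stand, this point 63 above the table: lift straight up. The blue key has a round pin: not that one.
- cam_slot (a point): Lock on the near end of the red crossing's fixed base: beech disc 84 mm wide, its top 42 above the table. Point: on its axis at the top; turns with it, x along the slot, z up. Slot 60 long, 24 deep, 26 wide at mouth, sloping to 12 at 10 deep. Key home: collar on disc, handle centre 33 above this point. Red post and gate, 150 high, 95 from the axis. The brown pier has a like lock: not that one.
- cam (a joint): Angle of the crossing's lock, rad: 0 to 0.15 at the start (open, slot across the red base), grows clockwise seen from above, 1.571 at the stop (slot along the base, yellow tongue under the red arch). Stays where left; takes about 0.06 N m. The blade has some 5 degrees of play either way, so turn the key 95 to 100 degrees from the slot's first direction.
- loco_mid (a point): Middle of the natural beech locomotive, 35 mm above the table: loose, 120 mm long (x), 48 wide, 78 high, black wheels. A bystander to leave in place.

How it is judged:
By the outcome, as a careful person would: the job done as asked, in the order asked, and still so for the second after the job is handed in, with the robot touching nothing.
It also fails if it takes over 51 s, if anything falls off the work surface, if the arm or the gripper's body presses on something with over 40 N, if the wrist force passes 120 N, or if a joint passes its speed limit or range.

ROBOT

A 7-joint arm with a two-finger parallel gripper is mounted at the origin on the work surface. World frame = base frame: x ahead of the robot, y to its left, z up, the work surface at z = 0. Lengths are in m, angles in rad, forces in N, time in s.
With the tool pointing down it reaches from about 0.425 to 0.95 m from the base axis. Payload 4.7 kg.
Tool frame: the origin (TCP) lies midway between the tips of the shut fingers; the grasp point (between the pads) lies 19 mm behind it (bot.pinch_z is the distance from the TCP to the grasp point, in m); z points along the fingers, y is the direction in which the jaws open and shut (so a half turn about z gives the same grasp; the last joint's range is limited). The gripper opens to 87 mm and grips with 3 to 60 N. Pads are 19 mm wide; open, the fingers measure 117 mm over their backs; the gripper's body (75 mm by 190 mm) begins 51 mm behind the grasp point.
Start: joints at [1.309, 0.469, -0.049, 1.532, 0.024, 1.141, -0.082], TCP at [0.156, -0.657, 0.223] pointing down, gripper open.
Joint ranges: [-2.59, 2.59], [-0.33, 1.99], [-1.39, 1.29], [0.1, 2.45], [-1.04, 4.18], [0.21, 1.99], [-2.66, 2.66]. Speed limits (rad/s): [2.57, 2.57, 3.14, 3.14, 3.14, 3.14, 3.14].

INTERFACE

Orientations are given as a unit quaternion [w, x, y, z].
In Python, from station import bot gives the robot as it stands. The module is installed in compiled form; this text tells all that it offers.
- The arm moves only by the tool apply_moves, never from a script. Its argument "deltas" is a list of rows, each a list of 6 numbers: the shift along the tool's x, y, z in mm, then the turn, a rotation vector about the tool's x, y, z in degrees. A call has 1 to 20 rows; each row is the pose to reach, as a shift and turn from the pose measured when the call began, along the tool's axes at that moment; what a row does not reach only later rows make up. A row lasts 1/12 s, in which the tool goes at most 41.7 mm and 7.16 degrees, less where a joint would pass 70% of its speed; a pose out of reach is approached as far as the arm can. A call with a gripper value outside its range is refused whole. "hand" is the closure, from 0 (fully open) to 1 (shut), set as the call begins (left out, the last holds). The fingers move at their own pace and stop on an object; "squeeze" is the grip in N (left out, the last holds). Time passes only in rows, so rows that repeat a pose let the fingers close. It gives the time, the measured TCP pose, the force and the opening at its end, in the units of the state.
- bot.state(): the state, without advancing time (a new reading comes with each control period).
- bot.camera(name): name is "side" or "top"; returns a dict with "img" (384x512x3 uint8, blue, green, red), "K" (3x3 intrinsics, pixels), "pose" (4x4, takes a point from camera to world coordinates). Camera axes: x right, y down, z forward; pixel columns grow to the right and rows downward; lengths in m; the calibration is good to about 2 mm. A picture is of the moment at which its call begins. There is no depth.
- bot.hand_in(): hands the job in, once; it reports no verdict.
The state is a dict: "clock": time; "q": joint angles; "qd": joint speeds; "joint_efforts": joint torques, N m; "eef_pos": TCP position; "eef_rot": TCP orientation; "contact_force": force on the tool from outside, world axes, zero at the start; "torque": the same for the moment, N m; "gripper_width": opening from 0.0 (shut) to 1.0 (fully open).
Only numpy, scipy, OpenCV 4.12 (cv2) and the standard library are available. Lean on these libraries where they do the work, as an engineer would, in place of code of your own. Each camera call takes 0.05 s, during which the arm holds its last target.

## Working session

There is one attempt and no reset: what is moved stays moved. The work goes in short steps, Python scripts to look and compute and a tool call to move; the robot and the scene stay as the last step left them, time stands still between calls to the robot, and variables do not carry over. Pictures are saved under pics/ and viewed, and the job is handed in when it is done.

Besides the shell and the picture viewer there is one more tool, called after "Emit:" as name(argument=value, ...) on one line, values as JSON. apply_moves: Moves the arm, as the interface text tells. Its arguments: {"type":"object","properties":{"deltas":{"type":"array","items":{"type":"array","items":{"type":"number"}}},"hand":{"type":"number"},"squeeze":{"type":"number"}},"required":["deltas"]}

```bash
mkdir -p pics
python3 - <<'E'
from station import bot
import cv2,json,numpy as np,pickle
s=bot.state(); print({k:np.round(v,3).tolist() for k,v in s.items()}, bot.pinch_z)
for n in("side","top"):
    c=bot.camera(n); cv2.imwrite(f"pics/{n}0.png",c["img"]); pickle.dump(c,open(f"{n}0.pkl","wb")); print(n,c["K"].round(1).tolist(),c["pose"].round(3).tolist())
E
```

```text
{'clock': 0.0, 'q': [1.309, 0.469, -0.049, 1.534, 0.024, 1.141, -0.082], 'qd': [-0.0, -0.001, 0.0, -0.001, 0.0, 0.0, -0.001], 'joint_efforts': [0.0, -50.798, -0.08, -23.615, -0.061, 0.038, 0.0], 'eef_pos': [0.156, -0.656, 0.221], 'eef_rot': [-0.001, 0.993, 0.116, -0.0], 'contact_force': [-0.348, -0.794, 0.054], 'torque': [-0.013, -0.017, -0.016], 'gripper_width': 1.001} 0.0187
side [[420.2, 0.0, 258.2], [0.0, 420.2, 192.8], [0.0, 0.0, 1.0]] [[0.929, -0.277, 0.245, 0.379], [-0.37, -0.683, 0.63, -0.586], [-0.007, -0.676, -0.737, 0.711], [0.0, 0.0, 0.0, 1.0]]
top [[351.4, 0.0, 248.6], [0.0, 351.4, 187.9], [0.0, 0.0, 1.0]] [[-0.027, -0.997, 0.076, 0.562], [-0.999, 0.025, -0.033, -0.02], [0.031, -0.077, -0.997, 0.873], [0.0, 0.0, 0.0, 1.0]]
```

View pics/side0.png

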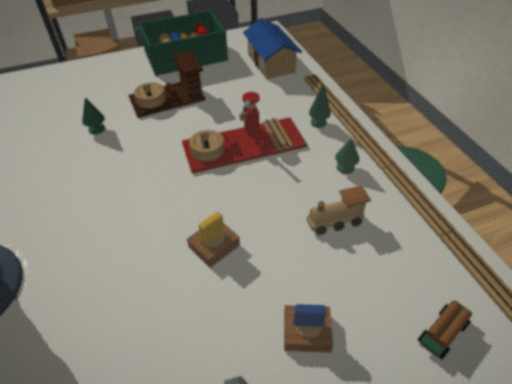

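View pics/top0.png

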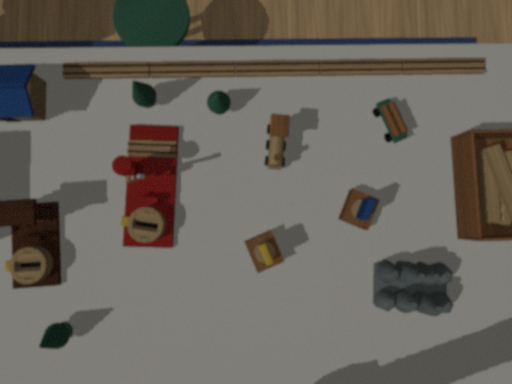

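The side view shows the red crossing's lock at about (207,145), the yellow key at (212,228) and the loco at (338,212). In the top view they are at (146,225), (265,252) and (277,142). Next I measure them.

```bash
cat > h.py <<'E'
import numpy as np,cv2,pickle
def ray(c,u,v):
    K,T=c["K"],c["pose"]; d=T[:3,:3]@np.linalg.solve(K,np.array([u,v,1.0])); return T[:3,3],d
def onz(c,u,v,z):
    o,d=ray(c,u,v); return o+d*(z-o[2])/d[2]
def proj(c,p):
    T=c["pose"]; q=c["K"]@(T[:3,:3].T@(np.asarray(p)-T[:3,3])); return q[:2]/q[2]
def tri(c1,p1,c2,p2):
    o1,d1=ray(c1,*p1);o2,d2=ray(c2,*p2)
    s=np.linalg.lstsq(np.c_[d1,-d2],o2-o1,rcond=None)[0]; a=o1+d1*s[0];b=o2+d2*s[1]
    return (a+b)/2,np.linalg.norm(a-b)
def crop(img,u0,v0,w,h,f=8): return cv2.resize(img[v0:v0+h,u0:u0+w],None,fx=f,fy=f,interpolation=cv2.INTER_CUBIC)
E
python3 - <<'E'
from h import *
s=pickle.load(open("side0.pkl","rb"));t=pickle.load(open("top0.pkl","rb"))
def show(n,a,b): 
    cv2.imwrite(n,np.hstack([crop(t["img"],*a),crop(s["img"],*b)]))
show("pics/key0.png",(240,225,48,48),(185,205,50,48))
show("pics/lock0.png",(118,200,50,50),(182,122,50,50))
for n,c,b in(("top",t,(240,225,50,50)),("side",s,(185,205,60,60))):
    hsv=cv2.cvtColor(c["img"],cv2.COLOR_BGR2HSV)
    m=cv2.inRange(hsv,(22,150,100),(35,255,255)); k=np.zeros_like(m);u,v,w,h=b;k[v:v+h,u:u+w]=m[v:v+h,u:u+w]
    cs,_=cv2.findContours(k,0,2)
    for q in cs:
        if cv2.contourArea(q)>10: print(n,cv2.contourArea(q),cv2.minAreaRect(q),q[:,0].mean(0))
E
```

```text
top 122.5 ((265.32757568359375, 253.93104553222656), (21.402952194213867, 6.9592413902282715), 66.80140686035156) [265.35135135 254.        ]
side 155.5 ((208.52000427246094, 224.13999938964844), (12.600001335144043, 28.0), 36.869895935058594) [208.80882353 226.32352941]
```

```bash
sleep 0
```

```text
(no output)
```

View pics/key0.png

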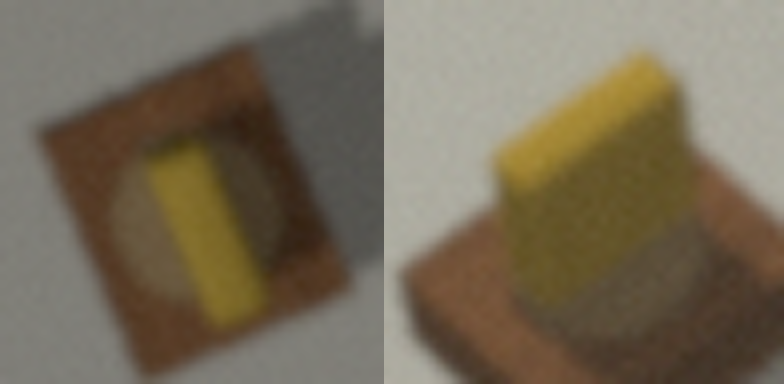

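View pics/lock0.png

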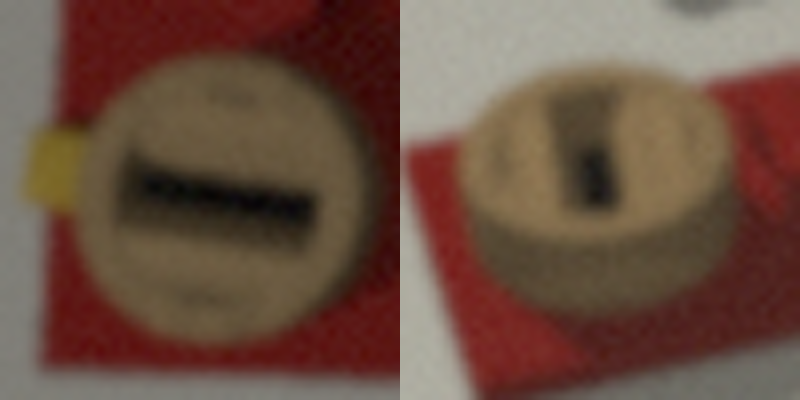

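The crops resolve the key's handle (top-view crop corners near (150,162), (210,150), (268,305), (215,327)). They also show the lock's slot (crop corners (130,150), (318,193), (305,250), (115,222)).

Run:
```python
from h import *
s=pickle.load(open("side0.pkl","rb"));t=pickle.load(open("top0.pkl","rb"))
def px(p,u0,v0): return (u0+(p[0]+.5)/8-.5, v0+(p[1]+.5)/8-.5)
print("HANDLE top, z .088")
C=[onz(t,*px(p,240,225),.088) for p in [(150,162),(210,150),(268,305),(215,327)]]
for c in C: print((c*1e3).round(1))
print("mid",np.mean(C,0)*1e3)
S=[onz(s,*px((p[0]-384,p[1]),185,205),.088) for p in [(497,158),(648,52),(683,92),(520,190)]]
for c in S: print((c*1e3).round(1))
print("mid side",np.mean(S,0)*1e3)
d=lambda a:np.degrees(np.arctan2(a[1],a[0]))
print("dir top",d(C[0]+C[1]-C[2]-C[3]),"side",d(S[1]+S[2]-S[0]-S[3]))
# fixed stand orientation, z=.03 in top
Q=[onz(t,*px(p,240,225),.03) for p in [(40,132),(250,42),(355,285),(145,380)]]
print("stand mid",np.mean(Q,0)*1e3,"dirs",d(Q[0]-Q[3]),d(Q[1]-Q[2]),d(Q[1]-Q[0]),d(Q[2]-Q[3]),[np.linalg.norm(Q[i]-Q[i-1])*1e3 for i in range(4)])
print("SLOT")
C=[onz(t,*px(p,118,200),.042) for p in [(130,150),(318,193),(305,250),(115,222)]]
for c in C: print((c*1e3).round(1))
print("mid",np.mean(C,0)*1e3,"dir",d(C[1]+C[2]-C[0]-C[3]))
S=[onz(s,*px((p[0]-400,p[1]),182,122),.042) for p in [(553,95),(622,90),(615,210),(565,212)]]
for c in S: print((c*1e3).round(1))
print("mid side",np.mean(S,0)*1e3,"dir",d(S[0]+S[1]-S[2]-S[3]))
# disc extents, side
E=[onz(s,*px((p[0]-400,p[1]),182,122),.042) for p in [(597,62),(597,240),(460,150),(735,150)]]
print("disc side",np.mean(E,0)*1e3)
E=[onz(t,*px(p,118,200),.042) for p in [(78,200),(362,200),(218,52),(218,345)]]
print("disc top",np.mean(E,0)*1e3,[ (e*1e3).round(1) for e in E])
# red base edges direction
m=cv2.inRange(cv2.cvtColor(t["img"],cv2.COLOR_BGR2HSV),(0,150,60),(8,255,255));m|=cv2.inRange(cv2.cvtColor(t["img"],cv2.COLOR_BGR2HSV),(172,150,60),(180,255,255))
m[:,190:]=0;m[:120]=0
r=cv2.minAreaRect(cv2.findNonZero(m));b=cv2.boxPoints(r);B=[onz(t,*p,.015) for p in b];print("base",r,[(x*1e3).round(0) for x in B],d(B[1]-B[0]),d(B[2]-B[1]))
```

```text
HANDLE top, z .088
[494.9 -64.6  88. ]
[497.7 -81.4  88. ]
[454.8 -96.1  88. ]
[449.3 -81.3  88. ]
mid [474.18460702 -80.86290019  88.        ]
[452.3 -86.1  88. ]
[495.3 -68.4  88. ]
[499.2 -83.5  88. ]
[454.6 -97.3  88. ]
mid side [475.3444029  -83.80252102  88.        ]
dir top 19.51991768622403 side 19.777174345373105
stand mid [475.61050163 -81.66770102  30.        ] dirs 21.598702782375103 21.75207663309731 -68.63789685005294 -67.8236709008941 [np.float64(79.20073706575845), np.float64(68.14247126074459), np.float64(78.23052200927123), np.float64(68.35477726784418)]
SLOT
[560.9 222.   42. ]
[546.9 167.6  42. ]
[530.5 171.5  42. ]
[540.1 226.3  42. ]
mid [544.59838213 196.85833523  42.        ] dir -102.23576726818128
[542.8 225.8  42. ]
[563.3 220.   42. ]
[544.7 166.9  42. ]
[530.6 171.7  42. ]
mid side [545.35580792 196.09416887  42.        ] dir 73.9722630650386
disc side [547.94557627 195.73973122  42.        ]
disc top [545.96624324 196.25889459  42.        ] [array([546.8, 237. ,  42. ]), array([544.5, 154.9,  42. ]), array([588.8, 196.4,  42. ]), array([503.7, 196.8,  42. ])]
base ((143.30335998535156, 185.49853515625), (62.5473518371582, 120.0679931640625), 2.815556764602661) [array([501., 288.,  15.]), array([793., 275.,  15.]), array([782., 123.,  15.]), array([490., 140.,  15.])] -2.636994655778678 -93.97520201226699
```

Run:
```python
from h import *
s=pickle.load(open("side0.pkl","rb"));t=pickle.load(open("top0.pkl","rb"))
cv2.imwrite("pics/cross0.png",np.hstack([cv2.resize(crop(t["img"],100,110,100,145,4),(400,580)),cv2.resize(crop(s["img"],175,85,140,90,3),(420,580))]) if 0 else crop(t["img"],95,115,130,140,4))
cv2.imwrite("pics/cross1.png",crop(s["img"],175,85,140,90,5))
for z in(.15,.14,.04,.015): print(z,onz(t,123,165,z),onz(s,250,98,z))
```

```text
0.15 [0.67077862 0.21222707 0.15      ] [0.65661882 0.17376387 0.15      ]
0.14 [0.67228002 0.21544211 0.14      ] [0.66156713 0.18731214 0.14      ]
0.04 [0.68729396 0.24759246 0.04      ] [0.71105022 0.32279481 0.04      ]
0.015 [0.69104745 0.25563005 0.015     ] [0.723421   0.35666548 0.015     ]
```

View pics/cross0.png

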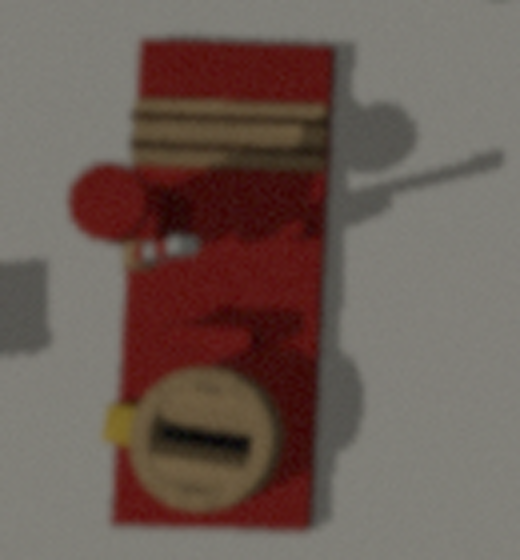

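View pics/cross1.png

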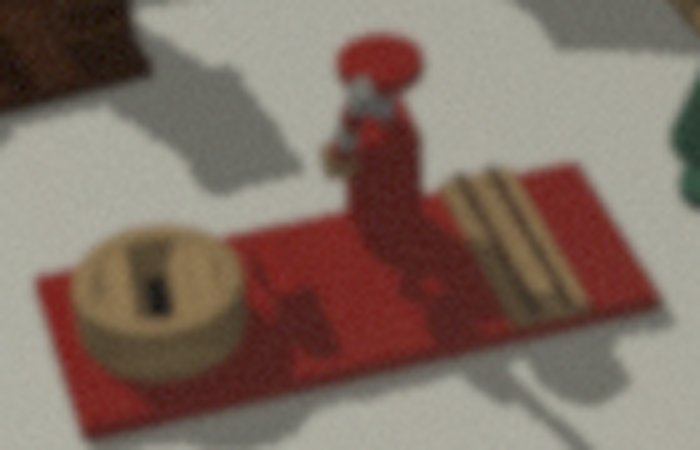

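Run:
```python
from h import *
s=pickle.load(open("side0.pkl","rb"));t=pickle.load(open("top0.pkl","rb"))
print(tri(t,(121.7,165.3),s,(250.7,97.2)))
print("arm tip",tri(t,(95+190/4,115+242/4),s,(175+365/5,85+95/5)))
f=lambda p,z=.016:onz(t,95+p[0]/4-.4,115+p[1]/4-.4,z)
B=[f((113,523)),f((143,40)),f((334,44)),f((313,527))]
d=lambda a:np.degrees(np.arctan2(a[1],a[0]))
print(np.round(B,3),d(B[1]-B[0]),d(B[2]-B[3]),d(B[0]-B[3]),d(B[1]-B[2]))
g=lambda p,z=.016:onz(s,175+p[0]/5-.4,85+p[1]/5-.4,z)
B=[g((38,277)),g((580,163)),g((660,300)),g((88,437))]
print(np.round(B,3),d(B[1]-B[0]),d(B[2]-B[3]),d(B[0]-B[3]),d(B[1]-B[2]))
```

```text
(array([0.67669977, 0.22656836, 0.11305202]), np.float64(0.0020246150026894945))
arm tip (array([0.65125693, 0.17687595, 0.13283214]), np.float64(0.0022298335104804336))
[[0.497 0.256 0.016]
 [0.791 0.237 0.016]
 [0.786 0.121 0.016]
 [0.491 0.137 0.016]] -3.54883640774165 -3.1090987406603787 87.14903028931683 87.68339814111388
[[0.498 0.25  0.016]
 [0.792 0.232 0.016]
 [0.783 0.115 0.016]
 [0.49  0.128 0.016]] -3.6056408522486607 -2.6422086111645693 86.35731027197374 85.32561549316155
```

```bash
cat > go.py <<'E'
import sys,numpy as np
from scipy.spatial.transform import Rotation as R
from station import bot
# usage: go.py x y z(mm TCP) yaw(deg tool x)
def st():
    s=bot.state(); q=np.array(s["eef_rot"]); return s,R.from_quat(q[[1,2,3,0]])
s,r=st(); m=r.as_matrix()
print("clock",round(s["clock"],2),"tcp",(s["eef_pos"]*1e3).round(1) if hasattr(s["eef_pos"],'round') else s["eef_pos"],"yaw",np.degrees(np.arctan2(m[1,0],m[0,0])).round(2),"zaxis",m[:,2].round(4),"w",round(s["gripper_width"]*87,1),"F",np.round(s["contact_force"],1),"T",np.round(s["torque"],2),"q",np.round(s["q"],2))
if len(sys.argv)>4:
    x,y,z,w=map(float,sys.argv[1:5]); a=np.radians(w)
    t=np.array([[np.cos(a),np.sin(a),0],[np.sin(a),-np.cos(a),0],[0,0,-1]])
    print("d",(m.T@(np.array([x,y,z])-np.array(s["eef_pos"])*1e3)).round(1),"rot",np.degrees((r.inv()*R.from_matrix(t)).as_rotvec()).round(2))
E
python3 go.py 475 -82 160 20.5
```

```text
clock 0.1 tcp [ 155.6 -656.3  221.6] yaw 13.34 zaxis [-5.0e-04  1.7e-03 -1.0e+00] w 86.9 F [-0.5  0.1  0.2] T [ 0.03  0.01 -0.01] q [ 1.31  0.47 -0.05  1.53  0.02  1.14 -0.08]
d [ 443.3 -485.    62.4] rot [-0.1  -0.   -7.16]
```

Emit:
apply_moves(deltas=[[30,-33,0,0,0,0],[60,-66,0,0,0,-1],[90,-98,0,0,0,-2],[120,-131,0,0,0,-3],[150,-164,0,0,0,-4],[180,-197,0,0,0,-5],[210,-230,0,0,0,-6],[240,-263,0,0,0,-7],[270,-295,0,0,0,-7.2],[300,-328,0,0,0,-7.2],[330,-361,0,0,0,-7.2],[360,-394,0,0,0,-7.2],[390,-427,0,0,0,-7.2],[420,-460,15,0,0,-7.2],[443,-485,45,0,0,-7.2],[443,-485,62,0,0,-7.2],[443,-485,62,0,0,-7.2],[443,-485,62,0,0,-7.2]], hand=0)

```text
clock: 1.6
eef_pos: [0.4737, -0.0794, 0.1582]
eef_rot: [-0.002, 0.983, 0.181, -0.002]
contact_force: [-0.5, -0.0, -0.6]
gripper_width: 0.998
```

```bash
python3 - <<'E'
from h import *
from station import bot
s=bot.camera("side");t=bot.camera("top")
cv2.imwrite("pics/a1.png",cv2.resize(s["img"],(800,600)))
cv2.imwrite("pics/a2.png",crop(t["img"],205,195,100,90,6))
E
python3 go.py 475 -82 56 20.5
```

```text
clock 1.7 tcp [474.3 -83.  160.3] yaw 20.5 zaxis [-0.0016  0.0012 -1.    ] w 86.9 F [ 0.2 -0.2  0.9] T [-0.01 -0.07  0.01] q [ 0.49  0.26 -0.47  2.03  0.15  0.89 -1.28]
d [  1.1  -0.6 104.3] rot [-0.1   0.06  0.  ]
```

View pics/a1.png

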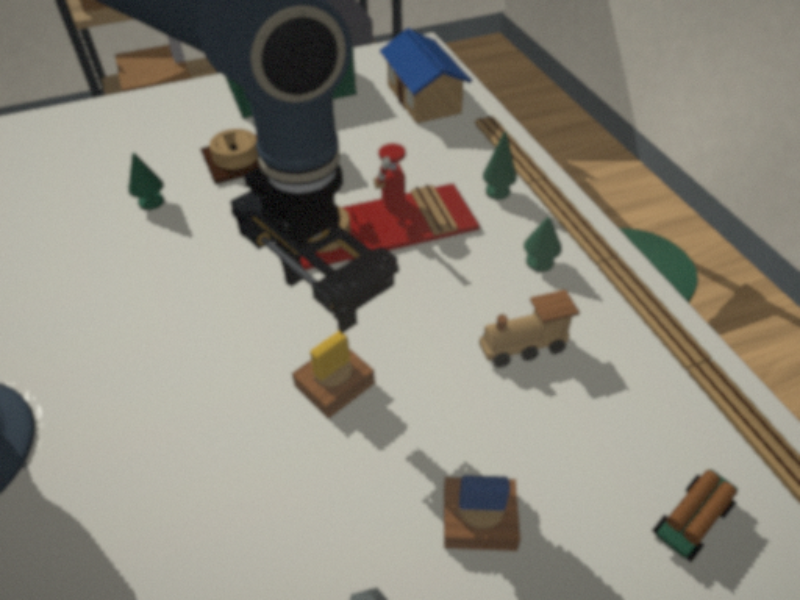

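View pics/a2.png

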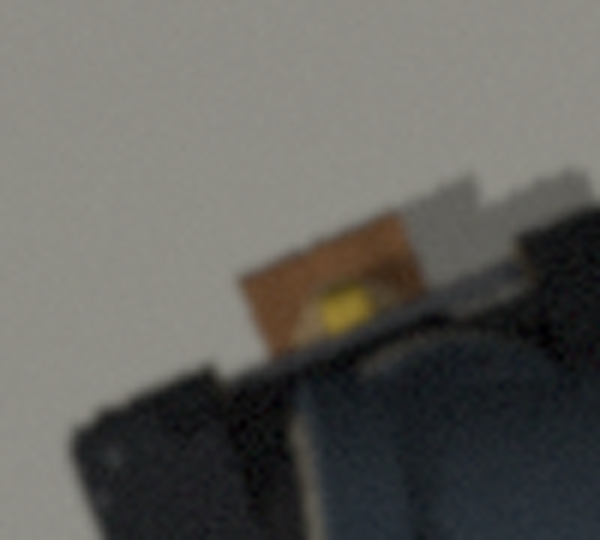

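The gripper stands above the key and aligned with it; key at about (330,358) in the side view. Descending.

Emit:
apply_moves(deltas=[[1,-0.6,20,0,0,0],[1,-0.6,40,0,0,0],[1,-0.6,60,0,0,0],[1,-0.6,75,0,0,0],[1,-0.6,85,0,0,0],[1,-0.6,95,0,0,0],[1,-0.6,101,0,0,0],[1,-0.6,104,0,0,0],[1,-0.6,104,0,0,0],[1,-0.6,104,0,0,0]])

```text
clock: 2.53
eef_pos: [0.4753, -0.0821, 0.0568]
eef_rot: [-0.001, 0.984, 0.178, -0.0]
contact_force: [0.2, -0.2, 0.2]
gripper_width: 0.997
```

```bash
python3 - <<'E'
from h import *
from station import bot
s=bot.camera("side")
cv2.imwrite("pics/b1.png",crop(s["img"],165,180,90,90,6))
E
python3 go.py 475 -82 56 20.5
```

```text
clock 2.58 tcp [475.4 -82.1  56.9] yaw 20.5 zaxis [-4.e-04  9.e-04 -1.e+00] w 86.8 F [ 1.1 -0.3 -0.2] T [-0.01 -0.04  0.  ] q [ 0.42  0.42 -0.41  2.11  0.27  0.66 -1.39]
d [-0.3 -0.2  0.9] rot [-0.06  0.   -0.  ]
```

View pics/b1.png

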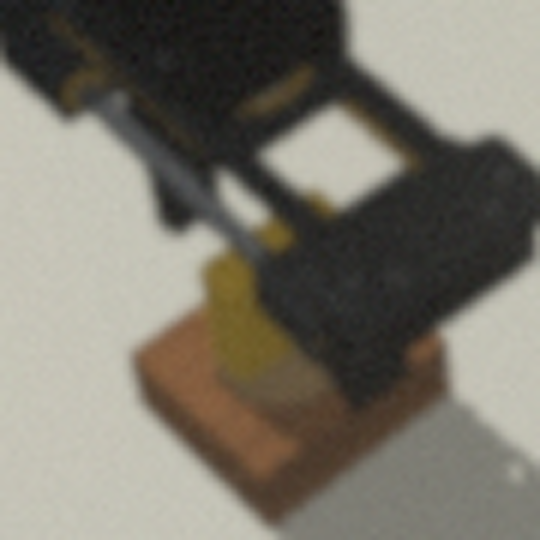

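The handle sits between the open fingers, with the near finger in front of it at about (330,290) in the crop. Closing now.

Emit:
apply_moves(deltas=[[0,0,0,0,0,0],[0,0,0,0,0,0],[0,0,0,0,0,0],[0,0,0,0,0,0],[0,0,0,0,0,0],[0,0,0,0,0,0],[0,0,0,0,0,0],[0,0,0,0,0,0],[0,0,0,0,0,0],[0,0,0,0,0,0]], hand=1, squeeze=35)

```text
clock: 3.42
eef_pos: [0.4754, -0.0821, 0.0569]
eef_rot: [-0.0, 0.984, 0.178, -0.0]
contact_force: [0.0, 0.2, 0.5]
gripper_width: 0.325
```

```bash
python3 go.py 475 -82 146 20.5
```

```text
clock 3.42 tcp [475.4 -82.1  56.9] yaw 20.5 zaxis [-4.e-04  9.e-04 -1.e+00] w 28.3 F [0.  0.2 0.5] T [ 0.01 -0.04 -0.04] q [ 0.42  0.42 -0.41  2.11  0.27  0.66 -1.39]
d [ -0.3  -0.3 -89.1] rot [-0.06  0.    0.  ]
```

Emit:
apply_moves(deltas=[[0,0,0,0,0,0],[0,0,0,0,0,0],[0,0,0,0,0,0],[0,0,0,0,0,0],[0,0,0,0,0,0],[0,0,0,0,0,0]])

```text
clock: 3.92
eef_pos: [0.4754, -0.082, 0.0569]
eef_rot: [-0.001, 0.984, 0.178, -0.0]
contact_force: [-0.1, 0.5, 0.2]
gripper_width: 0.202
```

```bash
python3 go.py 475 -82 146 20.5
```

```text
clock 3.92 tcp [475.4 -82.   56.9] yaw 20.5 zaxis [-4.e-04  1.e-03 -1.e+00] w 17.6 F [-0.1  0.5  0.2] T [-0.   -0.   -0.03] q [ 0.42  0.42 -0.41  2.11  0.27  0.66 -1.39]
d [ -0.3  -0.3 -89.1] rot [-0.06  0.    0.  ]
```

Gripped (17.6 mm). Lifting straight up.

Emit:
apply_moves(deltas=[[0,0,0,0,0,0],[0,0,0,0,0,0],[0,0,-5,0,0,0],[0,0,-15,0,0,0],[0,0,-30,0,0,0],[0,0,-45,0,0,0],[0,0,-60,0,0,0],[0,0,-75,0,0,0],[0,0,-90,0,0,0],[0,0,-95,0,0,0],[0,0,-95,0,0,0],[0,0,-95,0,0,0]])

```text
clock: 4.92
eef_pos: [0.4752, -0.0822, 0.152]
eef_rot: [-0.0, 0.984, 0.178, -0.0]
contact_force: [0.6, -0.6, -0.8]
gripper_width: 0.202
```

```bash
python3 - <<'E'
from h import *
from station import bot
s=bot.camera("side")
cv2.imwrite("pics/c1.png",crop(s["img"],150,120,110,140,4))
E
python3 go.py 546 196 152 78
```

```text
clock 4.97 tcp [474.9 -82.2 151.4] yaw 20.5 zaxis [-0.0014  0.001  -1.    ] w 18.3 F [ 0.8 -0.1 -1. ] T [-0.02  0.04 -0.01] q [ 0.48  0.28 -0.47  2.04  0.16  0.87 -1.29]
d [ 164.  -235.7   -0.4] rot [-1.00e-01  1.00e-02 -5.75e+01]
```

View pics/c1.png

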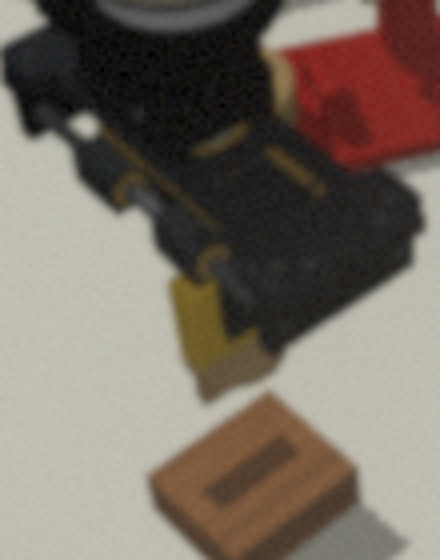

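The key is clear of the stand and upright in the gripper; its empty slot shows at about (250,470) in the crop. Going to above the lock.

Emit:
apply_moves(deltas=[[6,-8,0,0,0,-2],[16,-24,0,0,0,-6],[31,-45,0,0,0,-11],[47,-67,0,0,0,-16],[62,-90,0,0,0,-22],[78,-112,0,0,0,-27],[94,-135,0,0,0,-33],[109,-157,0,0,0,-38],[125,-180,0,0,0,-44],[140,-202,0,0,0,-49],[152,-219,0,0,0,-53],[160,-230,0,0,0,-56],[164,-235.7,0,0,0,-57.5],[164,-235.7,0,0,0,-57.5],[164,-235.7,0,0,0,-57.5],[164,-235.7,0,0,0,-57.5]])

```text
clock: 6.3
eef_pos: [0.5458, 0.1944, 0.1513]
eef_rot: [-0.0, 0.778, 0.629, -0.001]
contact_force: [0.5, -0.5, -0.8]
gripper_width: 0.202
```

```bash
python3 - <<'E'
from h import *
from station import bot
s=bot.camera("side");t=bot.camera("top");pickle.dump((s,t),open("d.pkl","wb"))
cv2.imwrite("pics/d1.png",crop(s["img"],140,50,130,120,6))
cv2.imwrite("pics/d2.png",crop(t["img"],70,130,140,140,4))
E
python3 go.py 546 196 152 78
```

```text
clock 6.4 tcp [546.  194.4 151.5] yaw 77.87 zaxis [-1.6e-03 -2.0e-04 -1.0e+00] w 17.5 F [ 0.7 -0.3 -0.4] T [-0.05 -0.08 -0.04] q [ 0.12  0.49 -0.72  1.81  0.38  0.99 -0.96]
d [ 1.6 -0.3 -0.5] rot [-0.08  0.03 -0.13]
```

View pics/d1.png

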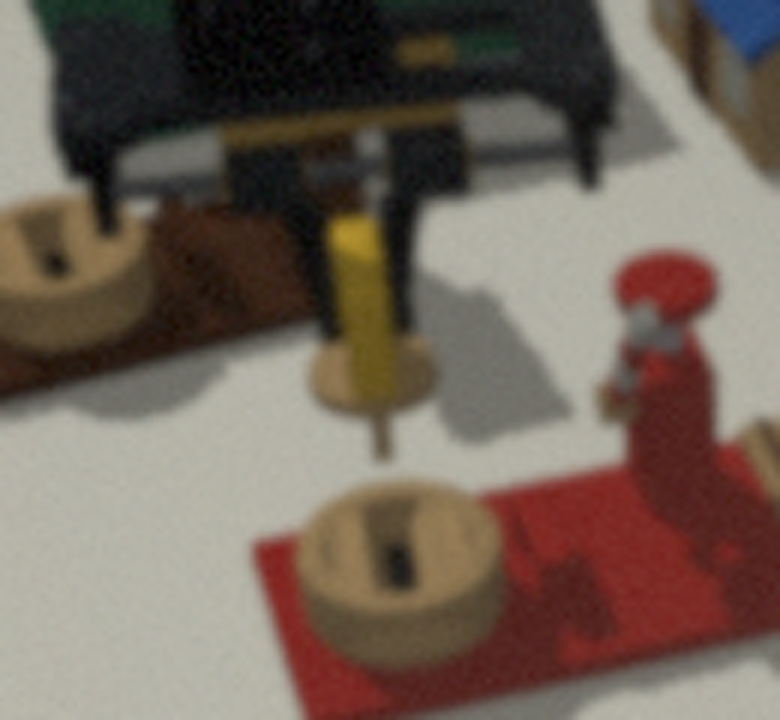

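View pics/d2.png

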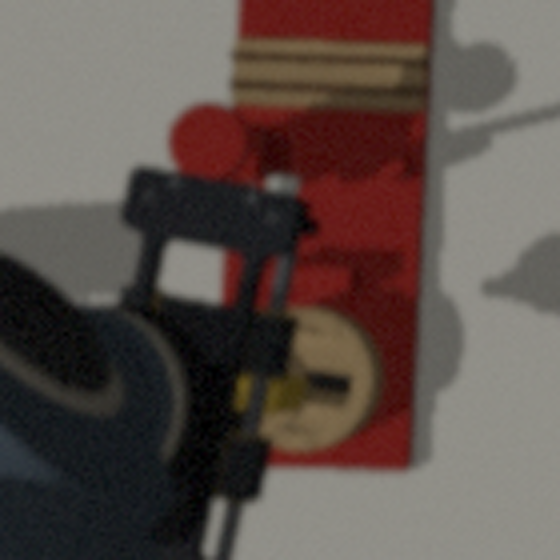

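The key hangs above the lock, blade edge-on with its tip at about (383,458) in the side crop. The slot is below it at about (392,545). Checking the alignment by projection.

Run:
```python
from h import *
s,t=pickle.load(open("d.pkl","rb"))
f=lambda p:((p-np.array([140,50])+.5)*6-.5).round(1)
a=np.radians(77.9);x=np.array([np.cos(a),np.sin(a),0]);c=np.array([.546,.1944,.1025])
print("blade tip near/far",f(proj(s,c-.022*x)),f(proj(s,c+.022*x)))
h=c+[0,0,.08]
print("handle top near/far",f(proj(s,h-.025*x)),f(proj(s,h+.025*x)))
for cc in ([.546,.196,.042],):
  a=np.radians(78);x=np.array([np.cos(a),np.sin(a),0]);y=np.array([-x[1],x[0],0])
  print("mouth",[f(proj(s,cc+i*.03*x+j*.013*y)) for i,j in((-1,1),(-1,-1),(1,-1),(1,1))])
  print("bottom z-24",[f(proj(s,np.array(cc)-[0,0,.010]+i*.03*x+j*.006*y)) for i,j in((-1,1),(-1,-1),(1,-1),(1,1))])
```

```text
blade tip near/far [385.2 462.8] [376.3 393.6]
handle top near/far [362.9 291.5] [353.  214.3]
mouth [array([368.8, 596.7]), array([433.9, 589.1]), array([420.2, 494.7]), array([357.6, 501.8])]
bottom z-24 [array([388.9, 613.4]), array([418.7, 609.9]), array([405.7, 515.3]), array([377. , 518.5])]
```

Projection matches within about 1 mm. Inserting in two stages.

Emit:
apply_moves(deltas=[[1.6,-0.3,10,0,0,0],[1.6,-0.3,22,0,0,0],[1.6,-0.3,34,0,0,0],[1.6,-0.3,44,0,0,0],[1.6,-0.3,51,0,0,0],[1.6,-0.3,56,0,0,0],[1.6,-0.3,60,0,0,0],[1.6,-0.3,64,0,0,0],[1.6,-0.3,67,0,0,0],[1.6,-0.3,67,0,0,0],[1.6,-0.3,67,0,0,0]])

```text
clock: 7.32
eef_pos: [0.546, 0.1961, 0.0847]
eef_rot: [-0.0, 0.778, 0.628, -0.001]
contact_force: [-0.2, -0.8, -0.9]
gripper_width: 0.204
```

```bash
python3 - <<'E'
from h import *
from station import bot
s=bot.camera("side")
cv2.imwrite("pics/e1.png",crop(s["img"],140,50,130,120,6))
E
python3 go.py 546 196 68.5 78
```

```text
clock 7.37 tcp [546.1 196.2  84.8] yaw 77.87 zaxis [-0.001  0.    -1.   ] w 17.5 F [-0.5 -0.5 -0.1] T [-0.02 -0.13 -0.  ] q [ 0.08  0.57 -0.67  1.86  0.45  0.87 -1.02]
d [-0.2 -0.1 16.3] rot [-0.06  0.01 -0.13]
```

View pics/e1.png

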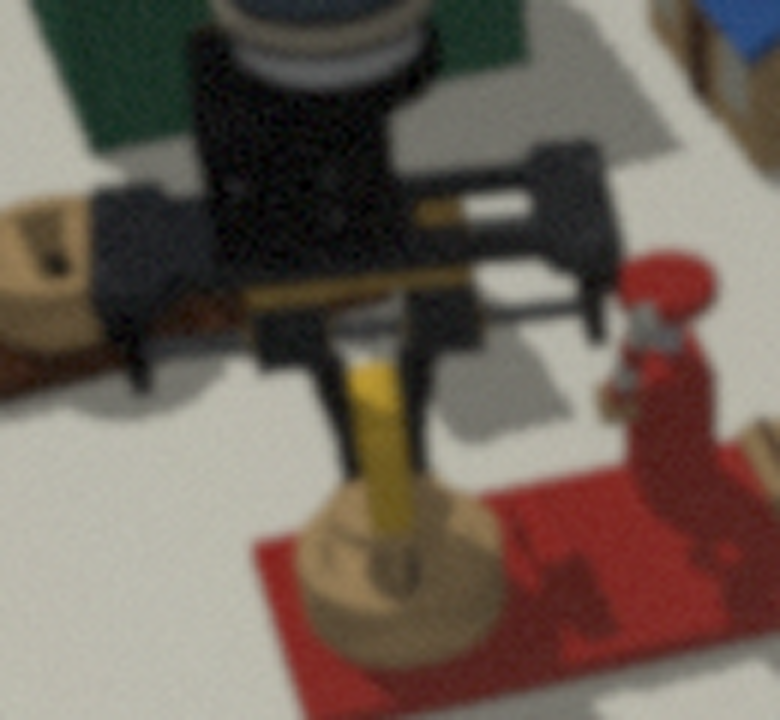

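The blade is partway in with no force. Lowering the rest carefully.

Emit:
apply_moves(deltas=[[-0.2,0,3,0,0,0],[-0.2,0,6,0,0,0],[-0.2,0,9,0,0,0],[-0.2,0,9,0,0,0]])

```text
clock: 7.7
eef_pos: [0.5458, 0.1957, 0.0752]
eef_rot: [-0.0, 0.778, 0.628, -0.001]
contact_force: [-0.5, -0.2, -0.4]
gripper_width: 0.208
```

```bash
python3 - <<'E'
from h import *
from station import bot
s=bot.camera("side")
cv2.imwrite("pics/f1.png",crop(s["img"],140,50,130,120,6))
E
python3 go.py 546 196 68.5 78
```

```text
clock 7.75 tcp [545.9 195.8  75.4] yaw 77.87 zaxis [-1.6e-03 -3.0e-04 -1.0e+00] w 17.8 F [ 0.3  0.2 -1.1] T [-0.   -0.17 -0.03] q [ 0.07  0.58 -0.66  1.87  0.46  0.85 -1.03]
d [0.2 0.1 6.9] rot [-0.09  0.03 -0.13]
```

View pics/f1.png

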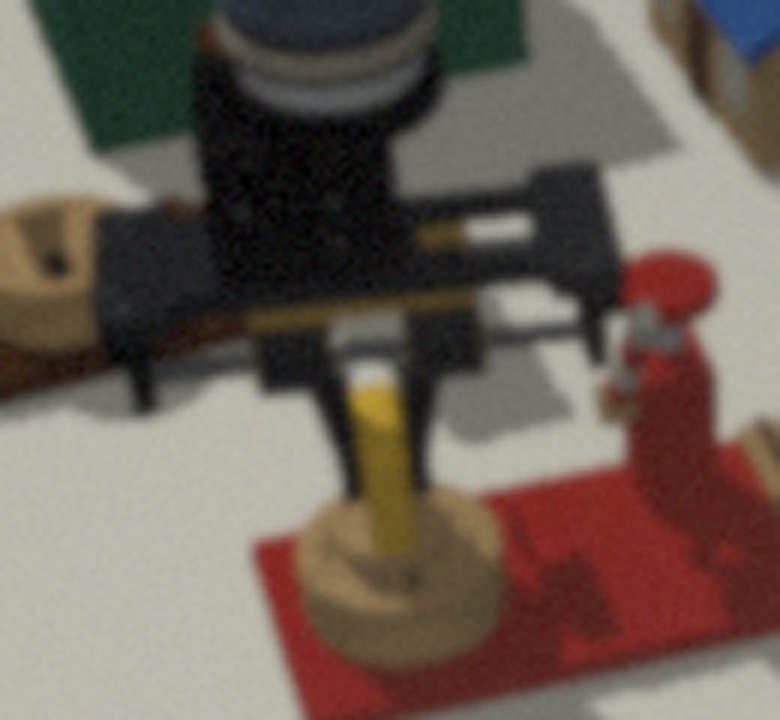

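Still free, with a gap between the body's end at about (605,320) and the gate at about (630,330). Down the last 7 mm.

Emit:
apply_moves(deltas=[[0.1,0,2,0,0,0],[0.1,0,4,0,0,0],[0.1,0,5.5,0,0,0],[0.1,0,6.5,0,0,0],[0.1,0,7.2,0,0,0],[0.1,0,7.2,0,0,0]])

```text
clock: 8.25
eef_pos: [0.5458, 0.1958, 0.0689]
eef_rot: [-0.0, 0.778, 0.628, -0.001]
contact_force: [-2.3, -0.8, 5.2]
gripper_width: 0.21
```

```bash
python3 go.py 546 196 68.5 -20
```

```text
clock 8.25 tcp [545.8 195.8  68.9] yaw 77.87 zaxis [-0.0016 -0.001  -1.    ] w 18.2 F [-2.3 -0.8  5.2] T [-0.27  0.3  -0.03] q [ 0.07  0.59 -0.66  1.87  0.47  0.84 -1.04]
d [0.2 0.1 0.4] rot [1.000e-02 1.200e-01 9.787e+01]
```

The key bottoms at TCP z 68.9 (home predicted 68.9) with 5 N. I start the clockwise turn and watch joint 7.

Emit:
apply_moves(deltas=[[0.1,0,0,0,0,5],[0.1,0,0,0,0,10],[0.1,0,0,0,0,15],[0.1,0,0,0,0,20],[0.1,0,0,0,0,25],[0.1,0,0,0,0,30],[0.1,0,0,0,0,35],[0.1,0,0,0,0,40],[0.1,0,0,0,0,40]], squeeze=45)

```text
clock: 9.0
eef_pos: [0.5464, 0.1959, 0.0692]
eef_rot: [0.001, 0.946, 0.324, -0.0]
contact_force: [-0.2, 1.0, -0.4]
gripper_width: 0.203
```

```bash
python3 go.py 546 196 68.5 -20
```

```text
clock 9.0 tcp [546.4 195.9  69.2] yaw 37.79 zaxis [-2.0e-04 -1.4e-03 -1.0e+00] w 17.7 F [-0.2  1.  -0.4] T [-0.06 -0.19  0.01] q [-0.05  0.54 -0.48  1.88  0.34  0.8  -1.63]
d [-0.3 -0.4  0.7] rot [8.000e-02 3.000e-02 5.779e+01]
```

Emit:
apply_moves(deltas=[[-0.2,-0.2,0.3,0,0,5],[-0.2,-0.2,0.3,0,0,10],[-0.2,-0.2,0.3,0,0,15],[-0.2,-0.2,0.3,0,0,20],[-0.2,-0.2,0.3,0,0,25],[-0.2,-0.2,0.3,0,0,30],[-0.2,-0.2,0.3,0,0,35],[-0.2,-0.2,0.3,0,0,40],[-0.2,-0.2,0.3,0,0,40]])

```text
clock: 9.75
eef_pos: [0.5461, 0.1963, 0.069]
eef_rot: [0.001, 1.0, -0.019, 0.0]
contact_force: [-0.1, -0.4, -1.3]
gripper_width: 0.203
```

```bash
python3 go.py 546 196 68.5 -20
```

```text
clock 9.75 tcp [546.1 196.3  69. ] yaw -2.14 zaxis [ 0.     -0.0013 -1.    ] w 17.7 F [-0.1 -0.4 -1.3] T [ 0.13 -0.05  0.01] q [-0.18  0.51 -0.31  1.89  0.22  0.77 -2.22]
d [-0.1  0.3  0.5] rot [ 7.000e-02 -1.000e-02  1.786e+01]
```

Emit:
apply_moves(deltas=[[-0.1,0.2,0.3,0,0,4],[-0.1,0.2,0.3,0,0,8],[-0.1,0.2,0.3,0,0,11],[-0.1,0.2,0.3,0,0,14],[-0.1,0.2,0.3,0,0,14]])

```text
clock: 10.17
eef_pos: [0.5461, 0.1965, 0.0689]
eef_rot: [0.001, 0.991, -0.137, 0.001]
contact_force: [0.5, -0.7, 2.0]
gripper_width: 0.214
```

```bash
python3 - <<'E'
from h import *
from station import bot
s=bot.camera("side");t=bot.camera("top")
cv2.imwrite("pics/g1.png",crop(s["img"],140,50,130,120,6))
cv2.imwrite("pics/g2.png",crop(t["img"],70,130,140,140,4))
E
python3 go.py 546 196 68.5 -20
```

```text
clock 10.27 tcp [546.1 196.5  68.9] yaw -15.79 zaxis [ 6.0e-04 -1.5e-03 -1.0e+00] w 18.7 F [0.4 0.  2. ] T [-0.07  0.01  0.95] q [-0.23  0.51 -0.25  1.89  0.18  0.77 -2.42]
d [0.  0.5 0.4] rot [ 0.07 -0.06  4.21]
```

View pics/g1.png

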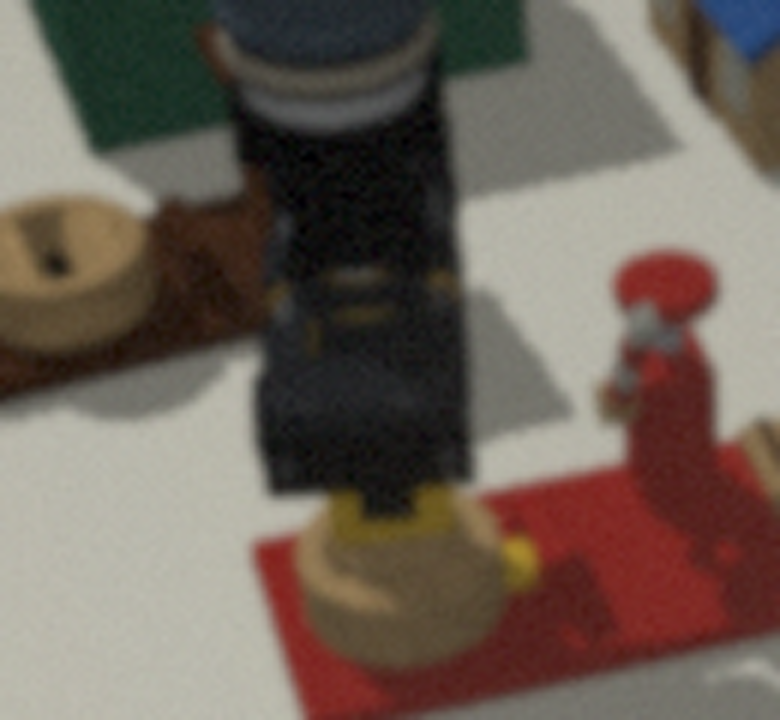

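View pics/g2.png

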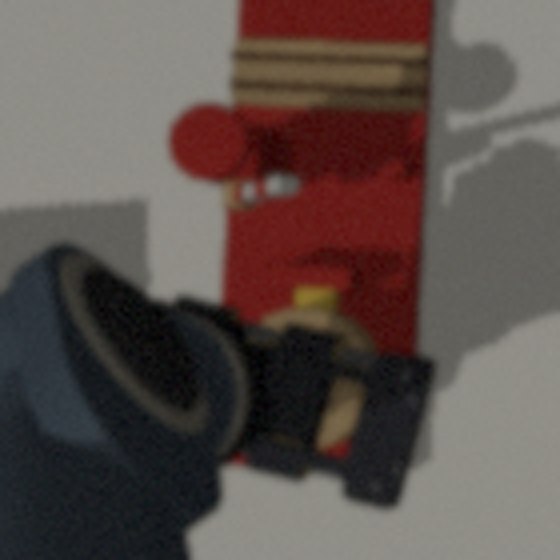

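The torque rose to 0.95 N·m, which means the stop. The yellow tongue now points along the base (top crop about (318,297)). I ease back to relax the wind-up, staying within the blade's play, then release.

Emit:
apply_moves(deltas=[[0,0,0,0,0,-2],[0,0,0,0,0,-4],[0,0,0,0,0,-4]])

```text
clock: 10.52
eef_pos: [0.5462, 0.1965, 0.0689]
eef_rot: [0.0, 0.995, -0.102, 0.0]
contact_force: [-0.5, 0.1, 0.4]
gripper_width: 0.21
```

```bash
python3 go.py 546 196 68.5 -20
```

```text
clock 10.52 tcp [546.2 196.5  68.9] yaw -11.74 zaxis [ 4.e-04 -7.e-04 -1.e+00] w 18.3 F [-0.5  0.1  0.4] T [-0.   -0.09  0.1 ] q [-0.21  0.51 -0.27  1.89  0.19  0.77 -2.36]
d [-0.1  0.5  0.4] rot [ 0.03 -0.03  8.26]
```

Emit:
apply_moves(deltas=[[0,0,0,0,0,0],[0,0,0,0,0,0],[0,0,0,0,0,0],[0,0,0,0,0,0],[0,0,0,0,0,0],[0,0,0,0,0,0],[0,0,0,0,0,0],[0,0,0,0,0,0],[0,0,0,0,0,0],[0,0,0,0,0,0]], hand=0.25)

```text
clock: 11.35
eef_pos: [0.5462, 0.1965, 0.0689]
eef_rot: [0.0, 0.995, -0.102, 0.0]
contact_force: [-0.1, -0.1, -0.2]
gripper_width: 0.741
```

```bash
python3 go.py 546 196 200 -11.7
```

```text
clock 11.35 tcp [546.2 196.5  68.9] yaw -11.74 zaxis [ 4.e-04 -7.e-04 -1.e+00] w 64.5 F [-0.1 -0.1 -0.2] T [0.02 0.05 0.01] q [-0.21  0.51 -0.27  1.89  0.19  0.77 -2.36]
d [   0.     0.6 -131.1] rot [ 0.03 -0.03 -0.04]
```

Released. Raising, then retreating toward −y, away from the scene.

Emit:
apply_moves(deltas=[[0,0,-5,0,0,0],[0,0,-15,0,0,0],[0,0,-30,0,0,0],[0,0,-50,0,0,0],[0,0,-75,0,0,0],[0,0,-100,0,0,0],[0,0,-125,0,0,0],[0,0,-150,0,0,0],[-5,25,-165,0,0,0],[-10,55,-165,0,0,0],[-10,85,-165,0,0,0],[-10,115,-165,0,0,0],[-10,145,-165,0,0,0],[-10,175,-165,0,0,0],[-10,205,-165,0,0,0],[-10,235,-165,0,0,0],[-10,250,-165,0,0,0],[-10,250,-165,0,0,0],[-10,250,-165,0,0,0]])

```text
clock: 12.93
eef_pos: [0.4855, -0.0466, 0.235]
eef_rot: [0.0, 0.995, -0.103, 0.001]
contact_force: [0.4, 1.5, -0.3]
gripper_width: 0.755
```

```bash
python3 - <<'E'
from h import *
from station import bot
s=bot.camera("side");t=bot.camera("top");pickle.dump((s,t),open("z.pkl","wb"))
cv2.imwrite("pics/h1.png",crop(s["img"],170,80,150,110,5))
cv2.imwrite("pics/h2.png",crop(t["img"],80,100,210,150,3))
s0=pickle.load(open("side0.pkl","rb"));t0=pickle.load(open("top0.pkl","rb"))
for n,a,b,(u,v,w,h) in(("side",s0,s,(300,180,80,60)),("top",t0,t,(258,105,40,70))):
    d=cv2.absdiff(a["img"],b["img"])[v:v+h,u:u+w]; print(n,"loco diff",d.mean(),d.max())
E
python3 go.py
```

```text
side loco diff 6.2259722222222225 17
top loco diff 13.05107142857143 21
clock 13.03 tcp [485.8 -44.7 234.7] yaw -11.63 zaxis [ 1.5e-03 -1.0e-04 -1.0e+00] w 65.3 F [ 0.4  0.6 -0.3] T [-0.    0.03  0.07] q [ 0.17  0.16 -0.19  1.94  0.03  1.04 -1.8 ]
```

View pics/h1.png

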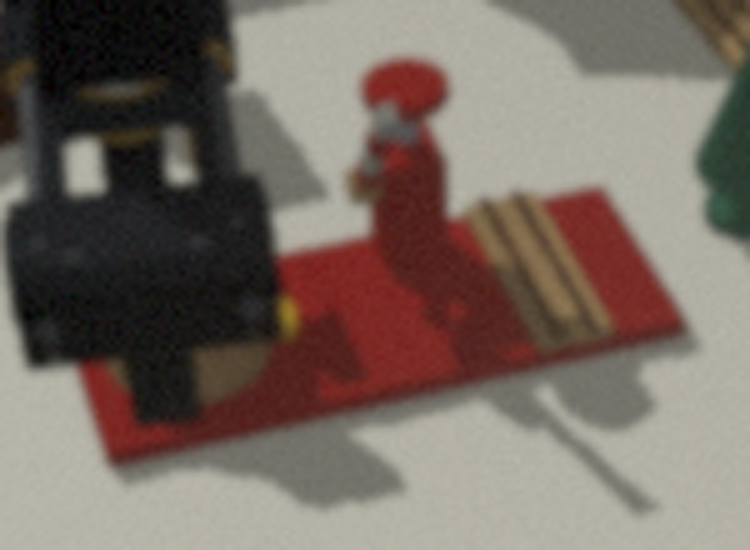

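View pics/h2.png

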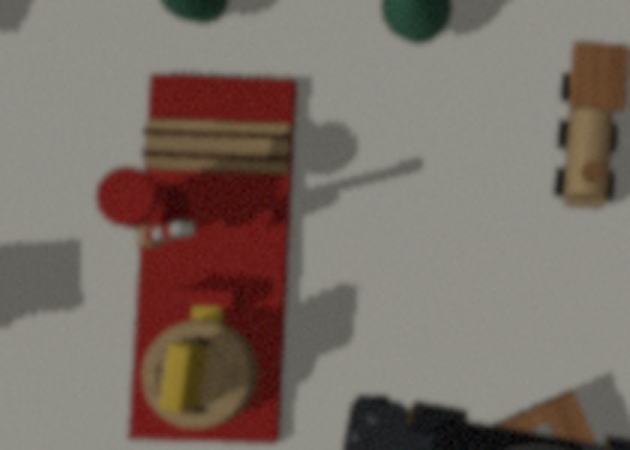

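The side view of the lock is blocked by the hand. Backing away further along −y for a clear look.

Emit:
apply_moves(deltas=[[0,20,0,0,0,0],[0,50,0,0,0,0],[0,85,0,0,0,0],[0,120,0,0,0,0],[0,155,0,0,0,0],[0,190,0,0,0,0],[0,225,0,0,0,0],[0,255,0,0,0,0],[0,270,0,0,0,0],[0,270,0,0,0,0]])

```text
clock: 13.87
eef_pos: [0.4309, -0.3122, 0.2347]
eef_rot: [0.001, 0.995, -0.103, 0.001]
contact_force: [-0.1, -0.8, -0.1]
gripper_width: 0.752
```

```bash
python3 - <<'E'
from h import *
from station import bot
s=bot.camera("side");t=bot.camera("top");pickle.dump((s,t),open("z.pkl","wb"))
cv2.imwrite("pics/i1.png",crop(s["img"],170,80,100,90,6))
cv2.imwrite("pics/i2.png",crop(t["img"],115,190,60,60,9))
cv2.imwrite("pics/i3.png",s["img"])
c=np.array([.546,.1962,.042])
for yaw in(-3.2,-8):
  a=np.radians(yaw);x=np.array([np.cos(a),np.sin(a),0]);y=np.array([-x[1],x[0],0])
  for nm,dz in(("handle top",.058),("handle bottom",.008)):
    P=[c+[0,0,dz]+i*.025*x+j*.009*y for i,j in((1,1),(1,-1),(-1,-1),(-1,1))]
    print(yaw,nm,"top",[((proj(t,p)-[115,190]+.5)*9-.5).round(0).tolist() for p in P],"side",[((proj(s,p)-[170,80]+.5)*6-.5).round(0).tolist() for p in P])
E
python3 go.py
```

```text
-3.2 handle top top [[179.0, 215.0], [254.0, 217.0], [243.0, 426.0], [167.0, 424.0]] side [[257.0, 224.0], [268.0, 251.0], [142.0, 277.0], [132.0, 250.0]]
-3.2 handle bottom top [[235.0, 216.0], [306.0, 218.0], [296.0, 414.0], [225.0, 412.0]] side [[267.0, 323.0], [278.0, 350.0], [157.0, 376.0], [147.0, 349.0]]
-8 handle top top [[188.0, 213.0], [262.0, 221.0], [234.0, 428.0], [159.0, 420.0]] side [[260.0, 227.0], [267.0, 254.0], [139.0, 274.0], [133.0, 246.0]]
-8 handle bottom top [[244.0, 214.0], [314.0, 222.0], [287.0, 416.0], [217.0, 408.0]] side [[270.0, 326.0], [278.0, 353.0], [155.0, 373.0], [148.0, 345.0]]
clock 13.97 tcp [ 432.3 -307.9  234.5] yaw -11.55 zaxis [ 0.0017  0.001  -1.    ] w 65.1 F [ 0.2  0.7 -0.3] T [ 0.05 -0.03  0.01] q [ 0.53  0.22  0.01  1.86 -0.01  1.06 -1.23]
```

View pics/i1.png

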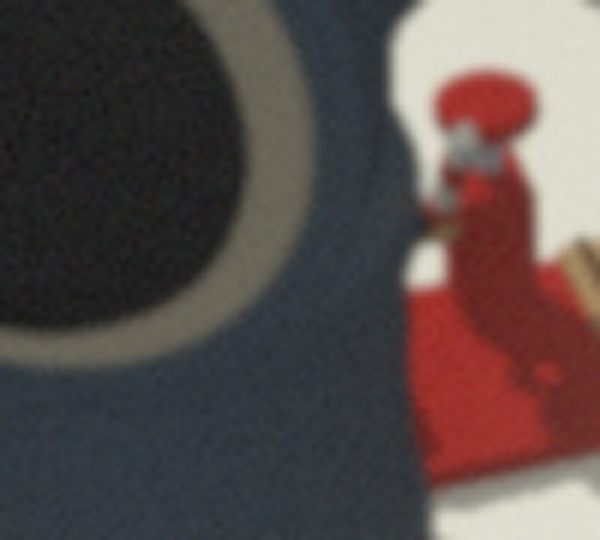

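View pics/i2.png

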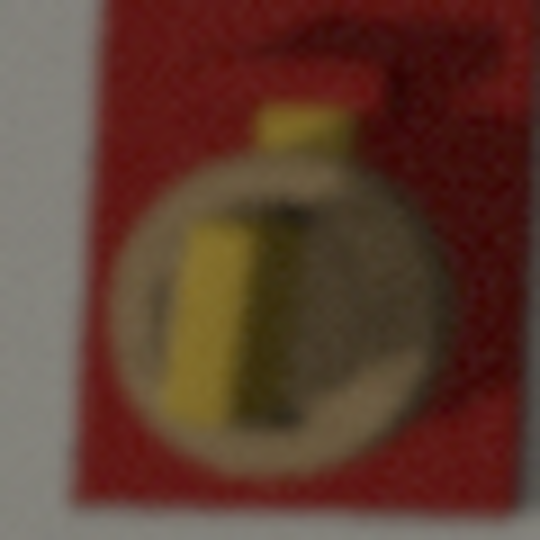

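View pics/i3.png

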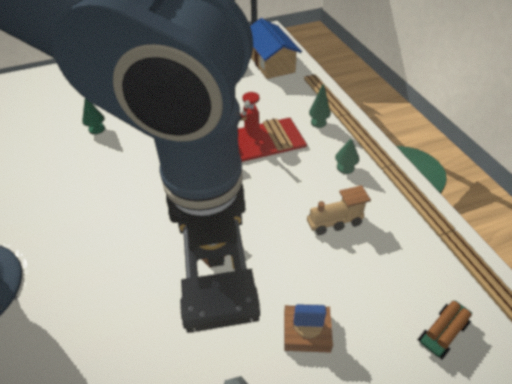

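The arm hides the lock from the side camera here, but the top view shows the handle at about (210,318), matching the prediction for a home key. The tongue is under the arch at about (305,128). I check the tongue's direction numerically and lift the arm clear for a side look.

```bash
python3 - <<'E'
from h import *
t0=pickle.load(open("top0.pkl","rb"));s,t=pickle.load(open("z.pkl","rb"))
c=np.array([.546,.1962])
for n,cc,(u,v,w,h) in(("start",t0,(115,205,20,40)),("end",t,(135,195,30,13))):
    m=cv2.inRange(cv2.cvtColor(cc["img"],cv2.COLOR_BGR2HSV),(20,120,60),(36,255,255)); k=np.zeros_like(m);k[v:v+h,u:u+w]=m[v:v+h,u:u+w]
    p=cv2.findNonZero(k)[:,0].mean(0); 
    for z in(.02,.03): q=onz(cc,*p,z)[:2]-c; print(n,p,len(k[k>0]),z,np.degrees(np.arctan2(q[1],q[0])),np.linalg.norm(q))
E
python3 go.py 380 -480 235 -11
```

```text
start [125.03333333 220.66666667] 60 0.02 79.49289959798718 0.05390400413775609
start [125.03333333 220.66666667] 60 0.03 78.76129325280814 0.05081608958547686
end [148.43902439 204.87804878] 41 0.02 -3.40476053102461 0.04623079532682715
end [148.43902439 204.87804878] 41 0.03 -6.540749586980987 0.04609780785192744
clock 13.97 tcp [ 432.3 -307.9  234.5] yaw -11.55 zaxis [ 0.0017  0.001  -1.    ] w 65.1 F [ 0.2  0.7 -0.3] T [ 0.05 -0.03  0.01] q [ 0.53  0.22  0.01  1.86 -0.01  1.06 -1.23]
d [-16.8 179.1  -0.7] rot [-0.08 -0.09 -0.55]
```

Emit:
apply_moves(deltas=[[0,30,0,0,0,0],[0,65,0,0,0,0],[0,100,0,0,0,0],[0,135,0,0,0,0],[0,170,0,0,0,0],[0,205,0,0,0,0],[0,240,0,0,0,0],[0,250,0,0,0,0],[0,250,0,0,0,0],[0,250,0,0,0,0]])

```text
clock: 14.8
eef_pos: [0.3841, -0.5508, 0.2337]
eef_rot: [-0.002, 0.995, -0.099, 0.001]
contact_force: [0.4, 1.3, 0.3]
gripper_width: 0.751
```

```bash
python3 - <<'E'
from h import *
from station import bot
s=bot.camera("side");t=bot.camera("top")
cv2.imwrite("pics/j1.png",crop(s["img"],170,80,100,90,6))
cv2.imwrite("pics/j2.png",s["img"])
s0=pickle.load(open("side0.pkl","rb"));t0=pickle.load(open("top0.pkl","rb"))
# loco shift by phase correlation
for n,a,b,(u,v,w,h) in(("side",s0,s,(300,180,80,60)),("top",t0,t,(255,100,45,75))):
    g=lambda c:np.float32(cv2.cvtColor(c["img"],cv2.COLOR_BGR2GRAY)[v:v+h,u:u+w]); print(n,cv2.phaseCorrelate(g(a),g(b)))
E
python3 go.py
```

```text
side ((-0.0017676091387528459, -0.004010033422673587), 1.0319225017229716)
top ((0.530595705216065, 0.42739922978026357), 1.0424545412416812)
clock 14.9 tcp [ 384.6 -549.9  234.1] yaw -11.3 zaxis [ 0.0027  0.003  -1.    ] w 65.2 F [0.  0.7 0.3] T [ 0.02 -0.03  0.06] q [ 0.82  0.45  0.11  1.54 -0.06  1.16 -0.82]
```

View pics/j1.png

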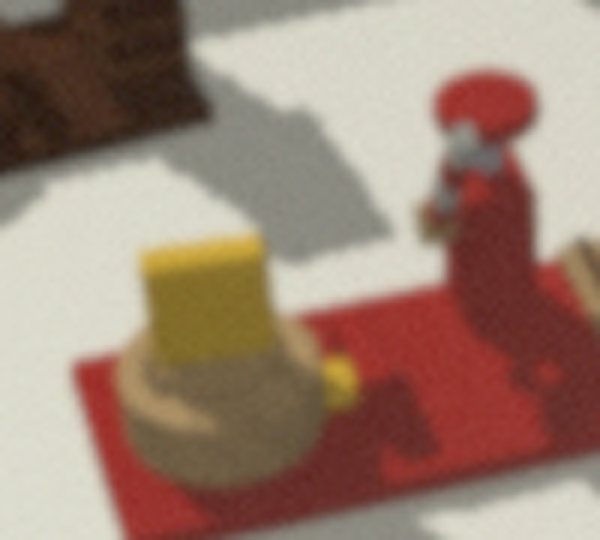

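View pics/j2.png

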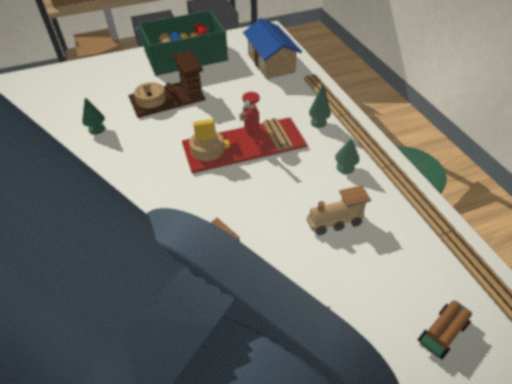

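The side view shows the key upright and home on the disc, with the handle at about (208,300). It matches the prediction to within about 1.5 px, and the loco is unmoved. Handing in.

```bash
python3 -c "
from station import bot
print(bot.hand_in())"
```

```text
the job is handed in; nothing more can be done
None
```

I took the yellow key from its stand, put it fully home in the red crossing's lock and turned it clockwise to the stop. I then let go, backed well away and handed in at about 15 s of the 51 s allowed; the hand-in gave no verdict.

**Insertion:** the gripper bottomed at z = 68.9 mm, exactly the predicted home height, with about 5 N.

**Turn:** I turned the gripper about 94° from where the blade went in, slightly under the 95–100° advised. I stopped because the torque jumped to 0.95 N·m, which I took as the stop. I eased back 4° to relax that before opening the fingers, which the blade's play should absorb.

**Last checks:**
- **Key:** both cameras show it upright, with the handle within about 1.5 pixels of where a home key should appear.
- **Lock:** the yellow tongue moved from about 79° to between -3° and -7°, depending on its assumed height. The base lies at about -3°, so this fits the stop within measuring error.
- **Locomotive:** the side camera shows no movement (under 0.01 pixel). The top camera gave about 0.5 pixel, which disagrees slightly. I put that down to noise or lighting, and the arm never went near the locomotive.

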